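# Set two cover plates overhanging the assembly board

### The arm

A 6-joint arm with a two-finger parallel gripper is mounted at the origin on the work surface. World frame = base frame: x ahead of the robot, y to its left, z up, the work surface at z = 0. Lengths are in mm, angles in degrees, forces in N, time in s.
With the tool pointing down it reaches from about 350 to 850 mm from the base axis. Payload 8.1 kg.
Tool frame: the origin (TCP) lies midway between the tips of the shut fingers; the grasp point (between the pads) lies 19 mm behind it; z points along the fingers, y is the line along which they close (so a half turn about z gives the same grasp; the last joint's range is limited). The gripper opens to 85 mm and grips with 20 to 120 N. Pads are 22 mm wide; open, the fingers measure 114 mm over their backs; the gripper's body (76 mm by 85 mm) begins 54 mm behind the grasp point. The pads swing forward as they close: fully open they stand 13 mm farther back than shut.
Start: joints at [71.998, 7.471, 85.268, -0, 87.261, -4.893], TCP at [136.063, 584.373, 231.292] pointing down, gripper open.
Joint ranges: [-169.43, 169.43], [-51.17, 129.36], [1.28, 143.12], [-76.62, 256.62], [0, 156.53], [-152.29, 152.29]. Speed limits (degrees/s): [136.94, 136.94, 159.86, 180, 180, 180].

### API

Orientations are given as [roll, pitch, yaw] about the fixed x, y, z axes, in that order (R = Rz(yaw) Ry(pitch) Rx(roll)).
In Python, from bench import r, viewer gives the robot as it stands (r), with the cameras (viewer).
- The arm moves only by the shell command python3 steer.py [FORCE], which reads ROWS from standard input. ROWS is a JSON list that holds a single list of rows (three levels of brackets), with 1 to 8 rows, each of 7 numbers: a rotation vector rx, ry, rz in units of 4 degrees, then dx, dy, dz in units of 20 mm, then the finger opening in mm; each row is the pose to reach, as a shift and turn from the pose commanded when the command began, along the tool's axes at that moment; what a row does not reach only later rows make up. A row lasts 1/8 s, in which the tool goes at most 62.5 mm and 10.7 degrees, less where a joint would pass 70% of its speed; a pose out of reach is approached as far as the arm can. The fingers move at their own pace and stop on an object; FORCE is the grip in N (left out, the last holds). Time passes only in rows, so rows that do not move let the fingers close. It prints the time, the measured TCP pose, the force, the opening and the grip force at its end. Input that does not fit is refused with a message, and nothing moves.
- r.sense(): the state, without advancing time (a new reading comes with each control period).
- viewer.snapshot(name): name is "scene" or "top" or "wrist"; returns a dict with "pixels" (480x640x3 uint8, blue, green, red), "fx", "fy", "cx", "cy" (pixels), "pose" (4x4, takes a point from camera to world coordinates). Camera axes: x right, y up, looking along -z (the intrinsics and any distortion apply to the point x, -y, -z); pixel columns grow to the right and rows downward; lengths in mm; the calibration is good to about 2 mm. A picture is of the moment at which its call begins. There is no depth.
- r.hand_in(): hands the job in; it is judged then, once.
The state is a dict: "time": time; "joint_pos": joint angles; "qd": joint speeds; "joint_efforts": joint torques, N m; "tool_pos": TCP position; "tcp_rot": TCP orientation; "ft_force": force on the tool from outside, world axes, zero at the start; "wrist_torque": the same for the moment, N m; "finger_gap": finger opening in mm; "grip_force": force on a finger pad.
Only numpy, scipy, OpenCV 4.12 (cv2) and the standard library are available. Lean on these libraries where they do the work, as an engineer would, in place of code of your own. Each camera call takes 0.05 s, during which the arm holds its last target. There are 200 camera calls.

### The job

Two thin cover plates lie flat on the raised wooden board; push them gently with the fingertips, without gripping or lifting them, out over the board's far edge (the long edge away from the robot), so that screws can be put in from below. The plate with two narrow slots in its front end must stick out 40 mm past the edge and the plate with one wide notch 20 mm, both lying flat and square to the edge, in either order. Leave everything else where it is and finish with the hand clear.

Things in the scene. Friction and masses are not known exactly. Their poses are not given: they have to be found in the camera images.
- board: raised plywood board fixed to the table, 260 mm (its x) by 400 mm (its y) by 36 mm tall; top at z = 36 mm; origin at the centre of its underside; its x axis points away from the robot, square to the far edge
- board_edge (a point): middle of the board's far top edge (board x = +130 mm, height 36 mm), axes as the board's: x points outward past the edge, y along the edge
- slotted_plate: white plastic cover plate lying flat on the board, 110 mm long (its x) by 90 mm wide (its y) by 6 mm thick, about 90 g (0.7 to 1.4 times that), slides freely; straight rear end at x = -55 mm; front end at x = +55 mm, facing roughly the board's far edge, cut with two slots 14 mm wide and 30 mm deep; origin at the centre of the underside (of the 110 x 90 outline)
- slotted_front (a point): middle of the slotted plate's front end, on its underside (55 mm ahead of its origin)
- notched_plate: white plastic cover plate lying flat on the board, 110 mm long (its x) by 90 mm wide (its y) by 6 mm thick, about 90 g (0.7 to 1.4 times that), slides freely; straight rear end at x = -55 mm; front end at x = +55 mm, facing roughly the board's far edge, cut with one notch 46 mm wide and 15 mm deep in the middle; origin at the centre of the underside (of the 110 x 90 outline)
- notched_front (a point): middle of the line across the notched plate's two front tips, on its underside (55 mm ahead of its origin; it lies in the open notch)
- standoff: turned brass standoff, upright, 26 mm diameter, 40 mm tall, standing on the board between the plates; origin at the centre of its underside
- small_block: small grey plastic block 34 x 26 x 26 mm standing on the board between the plates; origin at the centre of its underside
- loose_base: grey moulded terminal base 80 x 100 x 28 mm lying on the table to the right of the board; origin at the centre of its underside
- screwdriver: screwdriver lying on the table to the left of the board; origin near its middle
- tweezers: dark steel tweezers, 120 mm long, lying flat on the table to the right of the board; origin at the middle of the underside
- screw_pot: open black bowl, 72 mm diameter, 45 mm tall, on the table to the left of the board; origin at the centre of its underside

How it is judged:
By the outcome, as a careful person would: the job done as asked, in the order asked, and still so for the second after the job is handed in, with the robot touching nothing.
It also fails if it takes over 54 s, if anything falls off the work surface, if the arm or the gripper's body presses on something with over 40 N, if the wrist force passes 120 N, or if a joint passes its speed limit or range.

## Working session

There is one attempt and no reset: what is moved stays moved. The work goes in short steps, Python scripts to look and compute and a shell command to move; the robot and the scene stay as the last step left them, time stands still between calls to the robot, and variables do not carry over. Pictures are saved under pics/ and viewed, at most 10 in all, crops included, and the job is handed in when it is done.

```bash
ls; mkdir -p pics; python3 - <<'E'
from bench import r, viewer
import cv2,numpy as np
for n in("top","scene"):
    s=viewer.snapshot(n);cv2.imwrite(f"pics/{n}0.png",s["pixels"]);print(n,s["fx"],s["fy"],s["cx"],s["cy"],[k for k in s]);print(np.round(s["pose"],3))
s=r.sense();print(s["tool_pos"],s["tcp_rot"],s["time"],s["finger_gap"])
E
```

```text
bench.py
pics
steer.py
top 530.7162083526574 530.7162083526574 322.7555660897869 230.12169657287006 ['pixels', 'fx', 'fy', 'cx', 'cy', 'pose']
[[-2.500000e-02  9.880000e-01 -1.510000e-01  3.350910e+02]
 [-9.990000e-01 -2.900000e-02 -2.700000e-02 -3.775100e+01]
 [-3.200000e-02  1.500000e-01  9.880000e-01  1.175063e+03]
 [ 0.000000e+00  0.000000e+00  0.000000e+00  1.000000e+00]]
scene 524.3999249096913 524.3999249096913 319.89337634204384 244.49505329214924 ['pixels', 'fx', 'fy', 'cx', 'cy', 'pose']
[[ 8.130000e-01 -4.790000e-01  3.310000e-01  9.301700e+02]
 [ 5.820000e-01  6.810000e-01 -4.440000e-01 -5.655010e+02]
 [-1.300000e-02  5.530000e-01  8.330000e-01  1.098608e+03]
 [ 0.000000e+00  0.000000e+00  0.000000e+00  1.000000e+00]]
[135.89452861 583.88550592 230.3412424 ] [-1.79903274e+02 -1.09859309e-02  1.66890245e+02] 0.1 85.56152236846826
```

View pics/top0.png

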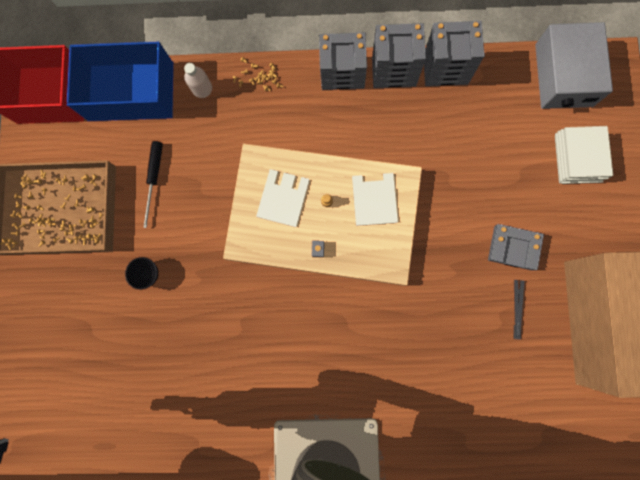

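View pics/scene0.png

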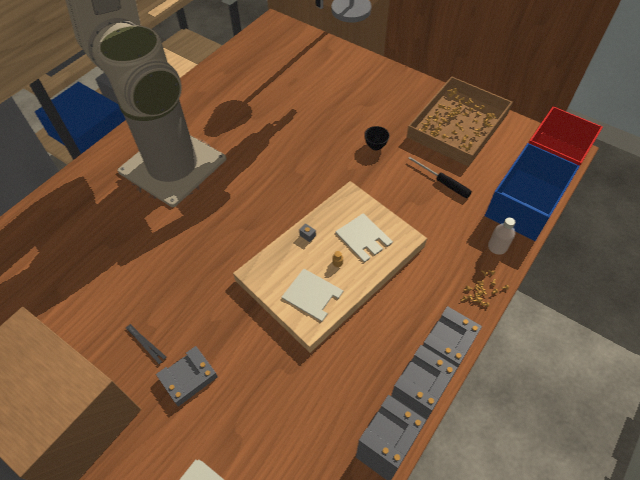

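Top view: slotted plate at about (284,198), notched at (376,200), standoff (326,201), block (318,248), and board corners near (242,145), (421,168), (408,284), (223,259). The scene view shows the same layout, with slots and notch facing the far edge.

```bash
cat >h.py <<'E'
from bench import r, viewer
import cv2,numpy as np
def snap(n,f=None):
    s=viewer.snapshot(n)
    if f: cv2.imwrite("pics/"+f,s["pixels"])
    return s
def cast(s,uv,z):
    uv=np.atleast_2d(np.asarray(uv,float)); T=np.array(s["pose"])
    d=np.c_[(uv[:,0]-s["cx"])/s["fx"],-(uv[:,1]-s["cy"])/s["fy"],-np.ones(len(uv))]@T[:3,:3].T
    o=T[:3,3]; return o+d*((z-o[2])/d[:,2])[:,None]
def tri(s1,p1,s2,p2):
    a,b=cast(s1,p1,0)[0],cast(s2,p2,0)[0]; o1,o2=np.array(s1["pose"])[:3,3],np.array(s2["pose"])[:3,3]
    u,v=a-o1,b-o2; t=np.linalg.lstsq(np.c_[u,-v],o2-o1,rcond=None)[0]
    p,q=o1+t[0]*u,o2+t[1]*v; return (p+q)/2,np.linalg.norm(p-q)
def plates(s,roi,smax=45,vmin=150):
    hsv=cv2.cvtColor(s["pixels"],cv2.COLOR_BGR2HSV); x0,y0,x1,y1=roi
    m=np.zeros(hsv.shape[:2],np.uint8); m[y0:y1,x0:x1]=cv2.inRange(hsv,(0,0,vmin),(180,smax,255))[y0:y1,x0:x1]
    c=cv2.findContours(m,cv2.RETR_EXTERNAL,cv2.CHAIN_APPROX_NONE)[0]
    return [k for k in c if cv2.contourArea(k)>500]
def board(s,roi):
    hsv=cv2.cvtColor(s["pixels"],cv2.COLOR_BGR2HSV); x0,y0,x1,y1=roi
    m=np.zeros(hsv.shape[:2],np.uint8); m[y0:y1,x0:x1]=cv2.inRange(hsv,(10,0,165),(40,130,255))[y0:y1,x0:x1]
    m=cv2.morphologyEx(m,cv2.MORPH_OPEN,np.ones((5,5)))
    return max(cv2.findContours(m,cv2.RETR_EXTERNAL,cv2.CHAIN_APPROX_NONE)[0],key=cv2.contourArea)
def rect(s,c,z):
    P=cast(s,c[:,0],z)[:,:2].astype(np.float32); (x,y),wh,a=cv2.minAreaRect(P)
    return np.round([x,y,*wh,a],1), np.round(cv2.boxPoints(((x,y),wh,a)),1)
E
python3 - <<'E'
from h import *
for n,roi in(("top",(200,120,440,310)),("scene",(220,170,440,360))):
    s=snap(n); b=board(s,roi); print(n,"board",cv2.contourArea(b),*rect(s,b,36))
    for c in plates(s,roi): print("plate",c[:,0].mean(0),cv2.contourArea(c),*rect(s,c,42))
E
```

```text
top board 21425.0 [548.1  -6.8 401.7 262.8  80.3] [[ 384.8 -182.6]
 [ 643.9 -226.8]
 [ 711.5  169.1]
 [ 452.4  213.3]]
plate [374.28021978 198.56593407] 1775.0 [ 573.6 -120.2  108.7   89.3    2.8] [[ 517.2  -78.2]
 [ 521.4 -167.4]
 [ 630.  -162.2]
 [ 625.7  -73. ]]
plate [283.36666667 194.84285714] 1709.0 [582.7  80.1  89.9 108.4  73.5] [[518.   52.4]
 [621.9  21.5]
 [647.5 107.7]
 [543.5 138.6]]
scene board 15184.5 [548.9  -7.8 399.9 260.2  80.2] [[ 386.6 -182.7]
 [ 643.  -227. ]
 [ 711.1  167. ]
 [ 454.7  211.3]]
plate [312.83448276 294.37241379] 1440.5 [ 574.8 -122.1  108.4   88.7    2.6] [[ 518.7  -80.3]
 [ 522.7 -168.9]
 [ 631.  -163.9]
 [ 627.   -75.3]]
plate [365.24305556 238.43055556] 1136.0 [584.   78.   87.9 108.9  74.1] [[519.6  50.7]
 [624.3  20.8]
 [648.4 105.3]
 [543.8 135.2]]
```

Both views agree to within 2 mm, and the sizes match at z = 36 and 42 (board yaw -9.7°). Moving to hover behind the slotted plate.

Units first: shifts go in units of 20 mm and turns go in units of 4 degrees. So -465.5 mm is -23.275, -394.3 mm is -19.715, -3.4 degrees is -0.85.

```bash
echo '[[[0, 0, -0.85, -3, -2.5, 0.5, 50], [0, 0, -0.85, -23.275, -19.715, 5, 50], [0, 0, -0.85, -23.275, -19.715, 5, 50], [0, 0, -0.85, -23.275, -19.715, 5, 50], [0, 0, -0.85, -23.275, -19.715, 5, 50], [0, 0, -0.85, -23.275, -19.715, 5, 50], [0, 0, -0.85, -23.275, -19.715, 5, 50], [0, 0, -0.85, -23.275, -19.715, 5, 50]]]' | python3 steer.py 20
```

```text
time: 1.2
tool_pos: [431.4, 186.6, 150.7]
tcp_rot: [180.0, 0.0, 170.3]
ft_force: [0.6, -0.4, -0.8]
finger_gap: 50.5
grip_force: 0.0
```

In the tool's units: -83 mm is -4.15, -79 mm is -3.95.

```bash
echo '[[[0, 0, 0, -2, -1.9, 0.75, 50], [0, 0, 0, -4.15, -3.95, 1.5, 50], [0, 0, 0, -4.15, -3.95, 1.5, 50], [0, 0, 0, -4.15, -3.95, 1.5, 50]]]' | python3 steer.py 20; python3 - <<'E'
from h import *
s=snap("wrist","w1.png");print(np.round(s["pose"],2),s["fx"],s["cx"],s["cy"])
x=r.sense();print(x["tool_pos"],x["tcp_rot"])
E
```

```text
time: 1.7
tool_pos: [498.7, 96.5, 120.6]
tcp_rot: [180.0, -0.1, 170.2]
ft_force: [-0.3, 0.5, 0.2]
finger_gap: 50.0
grip_force: 0.0
[[ 1.7000e-01 -9.3000e-01 -3.2000e-01  4.1716e+02]
 [ 9.9000e-01  1.6000e-01  5.0000e-02  1.1088e+02]
 [ 0.0000e+00 -3.2000e-01  9.5000e-01  2.6382e+02]
 [ 0.0000e+00  0.0000e+00  0.0000e+00  1.0000e+00]] 378.5276752978645 326.21713386284284 235.00203389480393
[498.66112589  97.09440079 120.91336929] [ 1.79983900e+02 -2.29474257e-02  1.70299756e+02]
```

View pics/w1.png

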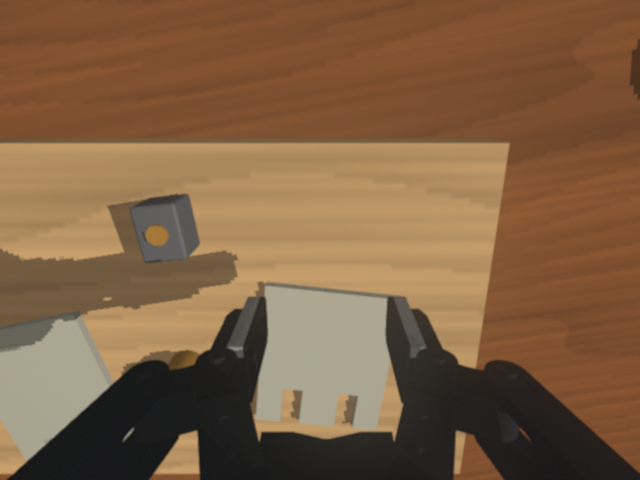

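The wrist view shows the board's near edge level at row 142, so the hand is square. The slotted plate's rear edge is at row ~290, between the fingers and slightly skewed, and the block is clear at (165,228). Going down to find the board by touch.

In the tool's units: 76 mm is 3.8, 60 mm is 3.

```bash
echo '[[[0, 0, 0, 0, 0, 1.5, 50], [0, 0, 0, 0, 0, 3, 50], [0, 0, 0, 0, 0, 3.8, 50], [0, 0, 0, 0, 0, 3.8, 50]]]' | python3 steer.py 20; echo '[[[0, 0, 0, 0, 0, 0.075, 50], [0, 0, 0, 0, 0, 0.15, 50], [0, 0, 0, 0, 0, 0.225, 50], [0, 0, 0, 0, 0, 0.225, 50]]]' | python3 steer.py
```

```text
time: 2.25
tool_pos: [497.8, 97.3, 44.1]
tcp_rot: [-180.0, -0.1, 170.4]
ft_force: [0.2, 0.2, -0.1]
finger_gap: 50.2
grip_force: 0.0
time: 2.75
tool_pos: [499.1, 96.5, 40.5]
tcp_rot: [180.0, 0.0, 170.3]
ft_force: [0.1, -0.2, -0.2]
finger_gap: 49.8
grip_force: 0.0
```

In the tool's units: 1 mm is 0.05.

```bash
echo '[[[0, 0, 0, 0, 0, 0.05, 50], [0, 0, 0, 0, 0, 0.05, 50]]]' | python3 steer.py; echo '[[[0, 0, 0, 0, 0, 0.05, 50], [0, 0, 0, 0, 0, 0.05, 50]]]' | python3 steer.py
```

```text
time: 3.0
tool_pos: [498.9, 96.5, 39.3]
tcp_rot: [-180.0, -0.0, 170.3]
ft_force: [0.3, 0.5, 0.3]
finger_gap: 49.7
grip_force: 0.0
time: 3.25
tool_pos: [498.9, 96.5, 38.3]
tcp_rot: [-180.0, -0.0, 170.3]
ft_force: [0.6, -0.0, 0.5]
finger_gap: 49.9
grip_force: 0.0
```

```bash
for i in 1 2; do echo '[[[0, 0, 0, 0, 0, 0.05, 50], [0, 0, 0, 0, 0, 0.05, 50]]]' | python3 steer.py | egrep 'pos|ft'; done
```

```text
tool_pos: [498.9, 96.6, 37.3]
ft_force: [-0.2, 0.3, 0.2]
tool_pos: [498.9, 96.5, 36.3]
ft_force: [-0.8, -0.0, 0.2]
```

In the tool's units: 1 mm is 0.05.

```bash
echo '[[[0, 0, 0, 0, 0, 0.05, 50], [0, 0, 0, 0, 0, 0.05, 50]]]' | python3 steer.py | egrep 'pos|ft'
```

```text
tool_pos: [498.9, 96.5, 35.3]
ft_force: [-1.0, 0.2, -0.5]
```

```bash
for i in 1 2; do echo '[[[0, 0, 0, 0, 0, 0.05, 50], [0, 0, 0, 0, 0, 0.05, 50]]]' | python3 steer.py | egrep 'pos|ft'; done
```

```text
tool_pos: [498.9, 96.5, 34.3]
ft_force: [0.8, 0.4, 0.4]
tool_pos: [498.9, 96.5, 33.3]
ft_force: [-0.3, 0.0, 0.1]
```

```bash
echo '[[[0, 0, 0, 0, 0, 0.035, 50], [0, 0, 0, 0, 0, 0.035, 50]]]' | python3 steer.py | egrep 'pos|ft'
```

```text
tool_pos: [499.1, 96.6, 33.0]
ft_force: [-2.0, 0.9, 5.2]
```

Contact at TCP 33.0. Rising 2 mm and pushing the slotted plate in board +x (tool -x).

In the tool's units: -35 mm is -1.75, -15 mm is -0.75.

```bash
echo '[[[0, 0, 0, 0, 0, -0.1, 50], [0, 0, 0, -0.25, 0, -0.1, 50], [0, 0, 0, -0.5, 0, -0.1, 50], [0, 0, 0, -0.75, 0, -0.1, 50], [0, 0, 0, -1, 0, -0.1, 50], [0, 0, 0, -1.25, 0, -0.1, 50], [0, 0, 0, -1.5, 0, -0.1, 50], [0, 0, 0, -1.75, 0, -0.1, 50]]]' | python3 steer.py; echo '[[[0, 0, 0, -0.25, 0, 0, 50], [0, 0, 0, -0.5, 0, 0, 50], [0, 0, 0, -0.75, 0, 0, 50], [0, 0, 0, -1, 0, 0, 50], [0, 0, 0, -1.25, 0, 0, 50], [0, 0, 0, -1.5, 0, 0, 50], [0, 0, 0, -1.65, 0, 0, 50], [0, 0, 0, -1.65, 0, 0, 50]]]' | python3 steer.py; python3 - <<'E'
from h import *
s=snap("wrist","w2.png");snap("top","t2.png")
x=r.sense();print(x["tool_pos"],x["tcp_rot"])
E
```

```text
time: 5.75
tool_pos: [533.8, 90.6, 34.6]
tcp_rot: [180.0, -0.0, 170.3]
ft_force: [0.0, 0.7, -0.6]
finger_gap: 49.8
grip_force: 0.1
time: 6.75
tool_pos: [566.3, 85.0, 34.7]
tcp_rot: [180.0, 0.0, 170.3]
ft_force: [0.3, 0.1, 0.1]
finger_gap: 49.9
grip_force: 0.0
[566.01810457  85.08492886  34.6657084 ] [-1.79999244e+02 -4.26091323e-04  1.70289736e+02]
```

View pics/w2.png

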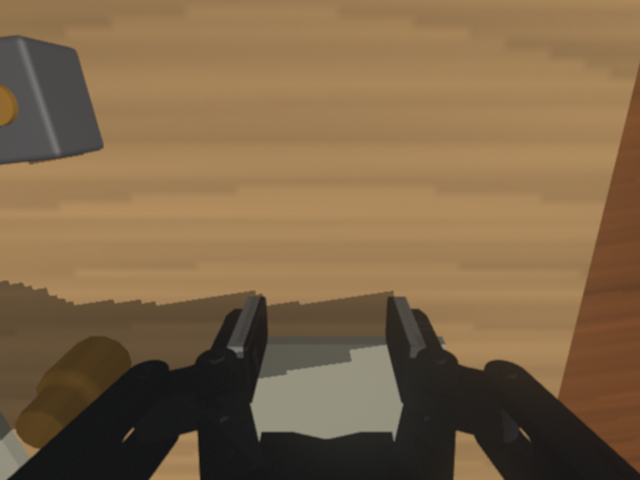

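The plate's rear edge now lies level (rows ~337–344) against both fingers, so it's square, and the standoff is clear. Pushing on.

In the tool's units: -30 mm is -1.5, -38 mm is -1.9.

```bash
echo '[[[0, 0, 0, -0.25, 0, 0, 50], [0, 0, 0, -0.5, 0, 0, 50], [0, 0, 0, -0.75, 0, 0, 50], [0, 0, 0, -1, 0, 0, 50], [0, 0, 0, -1.25, 0, 0, 50], [0, 0, 0, -1.5, 0, 0, 50], [0, 0, 0, -1.75, 0, 0, 50], [0, 0, 0, -1.9, 0, 0, 50]]]' | python3 steer.py;echo '[[[0, 0, 0, -0.05, 0, 0, 50], [0, 0, 0, -0.05, 0, 0, 50], [0, 0, 0, 0.6, 0, 0, 50], [0, 0, 0, 0.6, 0, -1.5, 50], [0, 0, 0, 0.6, 0, -4, 50], [0, 0, 0, 3, 0, -6.5, 50], [0, 0, 0, 5.5, 0, -7.5, 50], [0, 0, 0, 5.5, 0, -7.5, 50]]]' | python3 steer.py; python3 - <<'E'
from h import *
s=snap("wrist","w3.png");snap("top","t3.png")
x=r.sense();print(x["tool_pos"],x["tcp_rot"])
for n,roi in(("top",(200,120,440,310)),("scene",(220,170,440,360))):
    s=snap(n); 
    for c in plates(s,roi): print("plate",n,c[:,0].mean(0),cv2.contourArea(c),*rect(s,c,42))
E
```

```text
time: 7.85
tool_pos: [603.9, 78.6, 34.7]
tcp_rot: [180.0, 0.0, 170.3]
ft_force: [-1.3, -1.4, 0.8]
finger_gap: 50.0
grip_force: 0.4
time: 8.85
tool_pos: [493.1, 98.2, 187.3]
tcp_rot: [179.9, 0.2, 170.4]
ft_force: [0.5, -0.9, -0.2]
finger_gap: 50.2
grip_force: 0.0
[494.72519665  97.43429897 185.13111056] [1.79980464e+02 1.06069755e-01 1.70326740e+02]
plate top [374.26373626 198.56043956] 1787.0 [ 573.6 -120.1  109.2   89.3    2.9] [[ 516.9  -78.2]
 [ 521.3 -167.4]
 [ 630.4 -162. ]
 [ 625.9  -72.8]]
plate top [293.54375 157.375  ] 1037.0 [667.8  61.1  67.6 108.6  80.2] [[608.5  37.1]
 [715.6  18.6]
 [727.1  85.2]
 [620.  103.6]]
plate scene [313.02797203 294.60839161] 1444.5 [ 574.5 -122.2  109.    88.7    2.7] [[ 518.   -80.4]
 [ 522.2 -169. ]
 [ 631.  -163.9]
 [ 626.9  -75.3]]
plate scene [394.92356688 258.19745223] 1223.5 [670.9  70.4  89.7 108.4  80.5] [[610.   35.1]
 [716.9  17.1]
 [731.8 105.6]
 [624.8 123.6]]
```

View pics/w3.png

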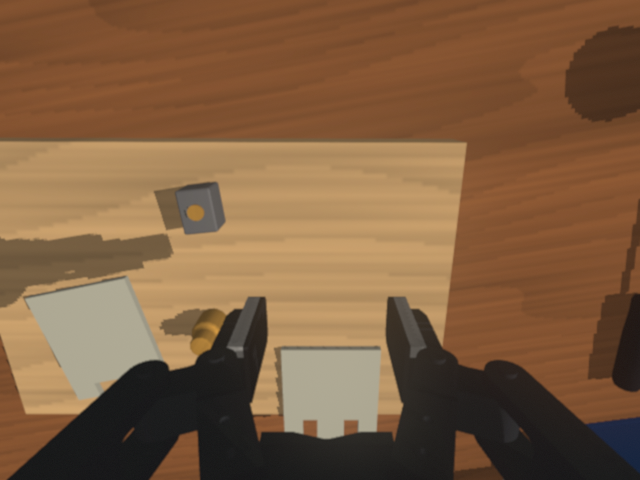

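The slotted plate looks square and sticks out part way: front at row ~438 against the board edge at row 414. Measuring the overhang from brightness profiles in the wrist view, with the other views as a check.

```bash
cat >>h.py <<'E'
def edges(s,c0,c1,r0,r1,n=1,minsep=3):
    "strongest sub-pixel row edges of the column band (median over columns), band roughly along an image row"
    p=np.median(cv2.GaussianBlur(s["pixels"],(3,3),0)[r0:r1,c0:c1].astype(float),axis=1)
    g=np.abs(np.gradient(p,axis=0)).sum(1); out=[]
    for _ in range(n):
        i=int(g[1:-1].argmax())+1; a,b,c=g[i-1],g[i],g[i+1]; d=a-2*b+c
        out.append((round(r0+i+(0.5*(a-c)/d if d else 0),1),round(b))); g[max(0,i-minsep):i+minsep+1]=0
    return sorted(out)
U=np.array([.9857,-.1685]);O=np.array([548.5,-7.3])
def bx(s,c,row,z): return round(float((cast(s,[c,row],z)[0,:2]-O)@U),1)
E
python3 - <<'E'
from h import *
s=snap("wrist"); print(np.round(s["pose"],3)[:3])
for c in(260,420):
    e=edges(s,c-10,c+10,130,155)[0][0];print("near edge",c,e,bx(s,c,e,36))
for c in(250,265): pass
for a,b in((400,425),(255,275),(140,175)):
    e=edges(s,a,b,400,428,2);print("far",a,[(x,bx(s,(a+b)/2,x[0],36)) for x in e])
for a,b in((285,297),(325,340),(362,374)):
    e=edges(s,a,b,335,360,2);print("rear",a,[(x,bx(s,(a+b)/2,x[0],36),bx(s,(a+b)/2,x[0],42)) for x in e])
    e=edges(s,a,b,422,446,2);print("front",a,[(x,bx(s,(a+b)/2,x[0],36),bx(s,(a+b)/2,x[0],42)) for x in e])
cv2.imwrite("pics/w3c.png",cv2.resize(s["pixels"][330:450,240:440],None,fx=4,fy=4))
E
```

```text
[[ 1.70000e-01 -9.33000e-01 -3.17000e-01  4.13465e+02]
 [ 9.85000e-01  1.61000e-01  5.50000e-02  1.11510e+02]
 [-0.00000e+00 -3.22000e-01  9.47000e-01  3.27096e+02]]
near edge 260 139.8 -129.5
near edge 420 139.8 -129.3
far 400 [((np.float64(405.2), 2), 118.2), ((np.float64(413.2), 2), 127.9)]
far 255 [((np.float64(400.6), 11), 112.6), ((np.float64(415.8), 80), 130.8)]
far 140 [((np.float64(400.5), 2), 112.3), ((np.float64(405.0), 2), 117.7)]
rear 285 [((np.float64(346.7), 52), 52.2, 48.0), ((np.float64(350.7), 60), 56.5, 52.2)]
front 285 [((np.float64(428.0), 2), 146.0, 139.8), ((np.float64(431.6), 112), 150.5, 144.3)]
rear 325 [((np.float64(346.7), 52), 52.3, 48.1), ((np.float64(350.7), 59), 56.5, 52.2)]
front 325 [((np.float64(437.8), 108), 158.5, 152.0), ((np.float64(443.8), 2), 166.2, 159.6)]
rear 362 [((np.float64(346.7), 50), 52.3, 48.1), ((np.float64(350.7), 58), 56.6, 52.3)]
front 362 [((np.float64(431.5), 106), 150.5, 144.2), ((np.float64(444.2), 3), 166.8, 160.2)]
```

View pics/w3c.png

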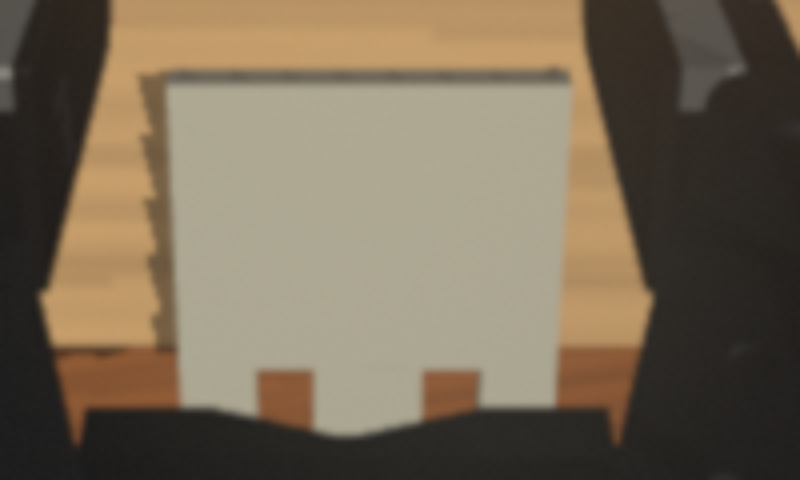

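The crop shows the plate square; its front is partly hidden by the gripper. The rear edge is at board x 52.2 at both heights and the board edges are at -129.4 and 130.8. It therefore sticks out about 31.5 mm and needs 8.5 mm more.

In the tool's units: 150 mm is 7.5, 130 mm is 6.5.

```bash
echo '[[[0, 0, 0, -2.5, 0, 2, 50], [0, 0, 0, -4.5, 0, 4.5, 50], [0, 0, 0, -4.7, 0, 6.5, 50], [0, 0, 0, -4.7, 0, 7.5, 50], [0, 0, 0, -4.7, 0, 7.5, 50], [0, 0, 0, -5, 0, 7.5, 50], [0, 0, 0, -5.3, 0, 7.5, 50], [0, 0, 0, -5.5, 0, 7.5, 50]]]' | python3 steer.py;echo '[[[0, 0, 0, -0.15, 0, 0, 50], [0, 0, 0, -0.3, 0, 0, 50], [0, 0, 0, -0.425, 0, 0, 50], [0, 0, 0, -0.475, 0, 0, 50], [0, 0, 0, -0.475, 0, 0, 50]]]' | python3 steer.py;echo '[[[0, 0, 0, 0.75, 0, 0, 50], [0, 0, 0, 0.75, 0, -1.5, 50], [0, 0, 0, 0.75, 0, -4, 50], [0, 0, 0, 3, 0, -6.5, 50], [0, 0, 0, 5.925, 0, -7.5, 50], [0, 0, 0, 5.925, 0, -7.5, 50], [0, 0, 0, 5.925, 0, -7.5, 50]]]' | python3 steer.py;
python3 - <<'E'
from h import *
s=snap("wrist")
e=edges(s,250,270,130,155)[0][0];print("near edge",e,bx(s,260,e,36))
e=edges(s,255,270,400,428,2);print("far",[(x,bx(s,262,x[0],36)) for x in e])
for a,b in((285,297),(325,340),(362,374)):
    e=edges(s,a,b,335,380,2);print("rear",a,[(x,bx(s,(a+b)/2,x[0],36),bx(s,(a+b)/2,x[0],42)) for x in e])
s=snap("scene")
for c in plates(s,(220,170,440,360)): print(*rect(s,c,42))
E
```

```text
time: 10.1
tool_pos: [604.1, 78.6, 34.9]
tcp_rot: [180.0, 0.0, 170.3]
ft_force: [-0.0, 0.1, 0.1]
finger_gap: 49.9
grip_force: 0.0
time: 10.72
tool_pos: [612.9, 77.1, 34.7]
tcp_rot: [-180.0, 0.0, 170.3]
ft_force: [-0.4, 0.2, 0.5]
finger_gap: 49.7
grip_force: 0.0
time: 11.6
tool_pos: [496.4, 97.1, 185.1]
tcp_rot: [180.0, 0.1, 170.3]
ft_force: [0.2, -0.6, 0.2]
finger_gap: 49.7
grip_force: 0.0
near edge 137.3 -129.5
far [((np.float64(413.3), 86), 131.2), ((np.float64(421.7), 28), 141.6)]
rear 285 [((np.float64(351.7), 52), 60.4, 56.0), ((np.float64(356.0), 64), 65.1, 60.6)]
rear 325 [((np.float64(351.7), 50), 60.5, 56.1), ((np.float64(356.0), 61), 65.1, 60.7)]
rear 362 [((np.float64(351.7), 51), 60.5, 56.1), ((np.float64(356.0), 62), 65.2, 60.7)]
[ 574.5 -122.2  109.    88.7    2.7] [[ 518.   -80.4]
 [ 522.2 -169. ]
 [ 631.  -163.9]
 [ 626.9  -75.3]]
[679.2  68.5  88.7 108.3  80.3] [[618.3  33.9]
 [725.1  15.6]
 [740.  103.1]
 [633.3 121.3]]
```

Rear edge is 190.0 mm from the board's near edge, so the slotted plate sticks out 40 mm and is square. Now the notched plate: going behind it and descending.

```bash
echo '[[[0, 0, 0, -0.4, -3, 0, 50], [0, 0, 0, -0.8, -6, 0, 50], [0, 0, 0, -1.15, -9, 0, 50], [0, 0, 0, -1.15, -10.2, 0, 50], [0, 0, 0, -1.15, -10.2, 1.5, 50], [0, 0, 0, -1.15, -10.2, 3, 50], [0, 0, 0, -1.15, -10.2, 3, 50]]]' | python3 steer.py;python3 - <<'E'
from h import *
s=snap("wrist","w4.png")
x=r.sense();p=np.array(x["tool_pos"]);print(p,(p[:2]-O)@U,(p[:2]-O)@[.1685,.9857])
E
```

```text
time: 12.58
tool_pos: [482.3, -107.7, 121.0]
tcp_rot: [179.9, -0.4, 170.2]
ft_force: [-0.7, -0.0, -0.6]
finger_gap: 50.2
grip_force: 0.0
[ 483.53481112 -107.97288076  123.08033068] -47.07280626979173 -110.17989288698456
```

View pics/w4.png

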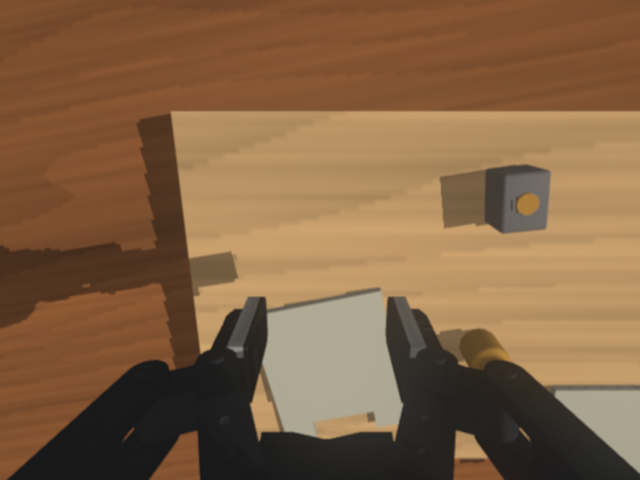

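The wrist view shows the notched plate's rear edge sloping from (268,312) to (380,289), ahead of both fingers, with standoff and block well clear. Descending, then pushing.

```bash
echo '[[[0, 0, 0, 0, 0.15, 2, 50], [0, 0, 0, 0, 0.15, 3.75, 50], [0, 0, 0, 0, 0.15, 4.3, 50], [0, 0, 0, 0, 0.15, 4.3, 50]]]' | python3 steer.py;echo '[[[0, 0, 0, 0, 0, 0.1, 50], [0, 0, 0, 0, 0, 0.2, 50], [0, 0, 0, 0, 0, 0.2, 50]]]' | python3 steer.py; python3 - <<'E'
from h import *
x=r.sense();p=np.array(x["tool_pos"]);print(p,(p[:2]-O)@U,(p[:2]-O)@[.1685,.9857])
E
```

```text
time: 13.12
tool_pos: [485.3, -105.1, 39.3]
tcp_rot: [-180.0, -0.0, 170.3]
ft_force: [-0.3, -0.2, -0.6]
finger_gap: 50.3
grip_force: 0.0
time: 13.5
tool_pos: [485.2, -105.1, 35.3]
tcp_rot: [-180.0, 0.1, 170.3]
ft_force: [0.1, -0.3, 1.0]
finger_gap: 49.9
grip_force: 0.0
[ 485.2231666  -105.0851162    35.26537462] -45.8951826021721 -107.04893546638611
```

In the tool's units: -36 mm is -1.8, -32 mm is -1.6.

```bash
echo '[[[0, 0, 0, -0.25, 0, 0, 50], [0, 0, 0, -0.5, 0, 0, 50], [0, 0, 0, -0.75, 0, 0, 50], [0, 0, 0, -1, 0, 0, 50], [0, 0, 0, -1.2, 0, 0, 50], [0, 0, 0, -1.4, 0, 0, 50], [0, 0, 0, -1.6, 0, 0, 50], [0, 0, 0, -1.8, 0, 0, 50]]]' | python3 steer.py|egrep 'pos|ft'; echo '[[[0, 0, 0, -0.2, 0, 0, 50], [0, 0, 0, -0.4, 0, 0, 50], [0, 0, 0, -0.6, 0, 0, 50], [0, 0, 0, -0.8, 0, 0, 50], [0, 0, 0, -1, 0, 0, 50], [0, 0, 0, -1.25, 0, 0, 50], [0, 0, 0, -1.45, 0, 0, 50], [0, 0, 0, -1.55, 0, 0, 50]]]' | python3 steer.py;echo '[[[0, 0, 0, 0.75, 0, 0, 50], [0, 0, 0, 0.75, 0, -1.5, 50], [0, 0, 0, 1.5, 0, -4, 50], [0, 0, 0, 3.5, 0, -6.5, 50], [0, 0, 0, 4.5, 0, -7.5, 50], [0, 0, 0, 4.5, 0, -7.5, 50], [0, 0, 0, 4.5, 0, -7.5, 50]]]' | python3 steer.py
python3 - <<'E'
from h import *
s=snap("wrist","w5.png")
x=r.sense();p=np.array(x["tool_pos"]);print(p,(p[:2]-O)@U,(p[:2]-O)@[.1685,.9857])
for c in(300,350): e=edges(s,c-10,c+10,110,170)[0][0];print("near",e,bx(s,c,e,36))
for a,b in((285,297),(325,340),(362,374)):
    e=edges(s,a,b,290,390,2);print("rear",a,[(x,bx(s,(a+b)/2,x[0],36),bx(s,(a+b)/2,x[0],42)) for x in e])
s=snap("scene")
for c in plates(s,(220,170,440,360)): print(*rect(s,c,42))
E
```

```text
tool_pos: [520.5, -111.1, 34.6]
ft_force: [-1.6, 0.3, -0.2]
time: 15.5
tool_pos: [551.2, -116.3, 34.7]
tcp_rot: [-180.0, 0.0, 170.3]
ft_force: [-1.2, 0.0, 0.2]
finger_gap: 50.3
grip_force: 0.3
time: 16.38
tool_pos: [462.3, -101.1, 184.0]
tcp_rot: [180.0, -0.0, 170.3]
ft_force: [-0.5, 0.6, -0.9]
finger_gap: 50.2
grip_force: 0.0
[ 462.03753538 -100.99818879  183.45788188] -69.43790656548677 -106.92722998209565
near 137.8 -129.7
near 137.8 -129.7
rear 285 [((np.float64(325.8), 54), 31.8, 28.0), ((np.float64(330.0), 65), 36.1, 32.2)]
rear 325 [((np.float64(325.8), 50), 31.9, 28.1), ((np.float64(330.0), 62), 36.2, 32.3)]
rear 362 [((np.float64(344.0), 12), 50.8, 46.6), ((np.float64(383.1), 12), 93.7, 88.7)]
[ 614.4 -141.9   89.4  108.4   80.7] [[ 553.7 -177.2]
 [ 660.7 -194.8]
 [ 675.2 -106.6]
 [ 568.2  -89. ]]
[679.2  68.5  88.7 108.3  80.3] [[618.3  33.9]
 [725.1  15.6]
 [740.  103.1]
 [633.3 121.3]]
```

View pics/w5.png

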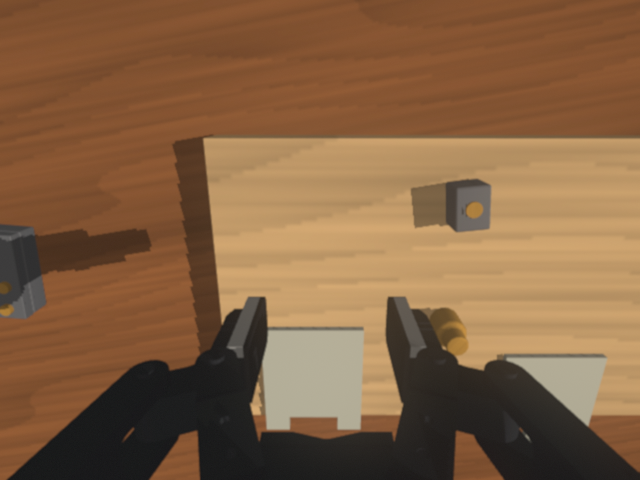

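The notched plate is square and about 12 mm right of the hand, with its rear 161.6 mm from the near edge, so it needs 8.4 mm more. Recentring the hand and finishing.

```bash
echo '[[[0, 0, 0, -1.5, -0.6, 2, 50], [0, 0, 0, -3.25, -0.6, 4.5, 50], [0, 0, 0, -3.75, -0.6, 6.5, 50], [0, 0, 0, -3.75, -0.6, 7.5, 50], [0, 0, 0, -3.75, -0.6, 7.5, 50], [0, 0, 0, -4, -0.6, 7.5, 50], [0, 0, 0, -4.25, -0.6, 7.5, 50], [0, 0, 0, -4.45, -0.6, 7.5, 50]]]' | python3 steer.py;echo '[[[0, 0, 0, -0.15, 0, 0, 50], [0, 0, 0, -0.3, 0, 0, 50], [0, 0, 0, -0.42, 0, 0, 50], [0, 0, 0, -0.47, 0, 0, 50], [0, 0, 0, -0.47, 0, 0, 50]]]' | python3 steer.py;echo '[[[0, 0, 0, 0.75, 0, 0, 50], [0, 0, 0, 0.75, 0, -1.5, 50], [0, 0, 0, 1.5, 0, -4, 50], [0, 0, 0, 3.5, 0, -6.5, 50], [0, 0, 0, 4.9, 0, -7.5, 50], [0, 0, 0, 4.9, 0, -7.5, 50], [0, 0, 0, 4.9, 0, -7.5, 50]]]' | python3 steer.py
python3 - <<'E'
from h import *
s=snap("wrist","w6.png")
for c in(300,350): e=edges(s,c-10,c+10,110,170)[0][0];print("near",e,bx(s,c,e,36))
for a,b in((285,297),(325,340),(352,366)):
    e=edges(s,a,b,290,390,2);print("rear",a,[(x,bx(s,(a+b)/2,x[0],36),bx(s,(a+b)/2,x[0],42)) for x in e])
s=snap("scene","s6.png")
for c in plates(s,(220,170,440,360)): print(*rect(s,c,42))
cv2.imwrite("pics/s6c.png",cv2.resize(s["pixels"][160:360,220:460],None,fx=3,fy=3))
E
```

```text
time: 17.48
tool_pos: [548.0, -127.8, 33.9]
tcp_rot: [180.0, -0.0, 170.3]
ft_force: [0.3, -0.1, 0.9]
finger_gap: 50.1
grip_force: 0.0
time: 18.1
tool_pos: [557.2, -129.5, 34.8]
tcp_rot: [-180.0, 0.0, 170.3]
ft_force: [-0.2, 0.1, -0.4]
finger_gap: 50.1
grip_force: 0.0
time: 18.98
tool_pos: [460.7, -113.0, 184.3]
tcp_rot: [-180.0, 0.0, 170.3]
ft_force: [0.1, 0.5, -0.2]
finger_gap: 50.2
grip_force: 0.0
near 136.9 -129.9
near 137.1 -129.7
rear 285 [((np.float64(332.8), 47), 39.8, 35.8), ((np.float64(337.3), 62), 44.5, 40.4)]
rear 325 [((np.float64(332.8), 46), 39.8, 35.9), ((np.float64(337.3), 62), 44.5, 40.5)]
rear 352 [((np.float64(332.8), 44), 39.9, 35.9), ((np.float64(337.3), 60), 44.6, 40.5)]
[ 622.5 -143.3   88.9  108.4   80.5] [[ 561.7 -178.2]
 [ 668.6 -196.1]
 [ 683.3 -108.4]
 [ 576.4  -90.5]]
[679.2  68.5  88.7 108.3  80.3] [[618.3  33.9]
 [725.1  15.6]
 [740.  103.1]
 [633.3 121.3]]
```

View pics/s6c.png

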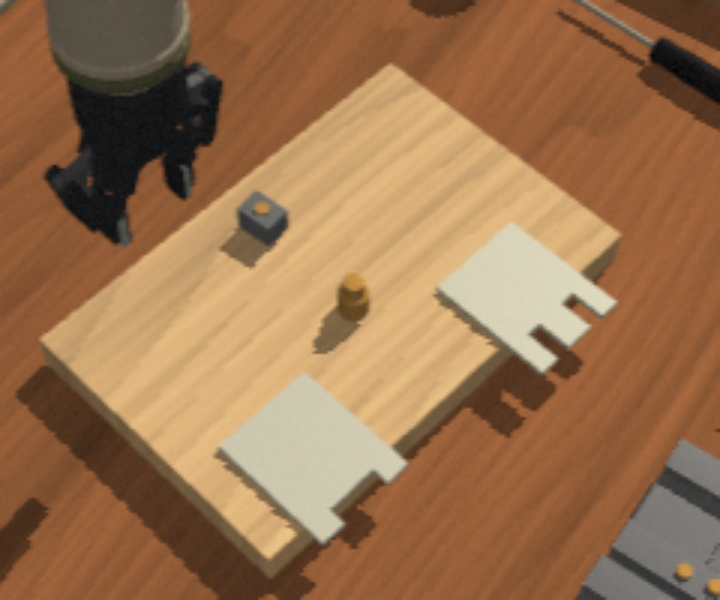

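Both plates lie flat and square to the edge, with the slotted one out about 40 mm and the notched one about 20 mm. The standoff and block haven't moved, and the hand is clear.

```bash
python3 -c "
from bench import r, viewer
print(r.hand_in())"
```

```text
the job is handed in; nothing more can be done
None
```

I handed the job in at about 19 s. By my camera measurements the slotted plate sticks out 40 mm and the notched plate 20 mm, both flat and square to the edge; nothing else was touched and the hand is clear.

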